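# Pack the valve fixture and set its clamp screw

## Task

Pack the square valve block and the small round filter bowl upright into the clamping fixture's tray, in one row with the slim valve that already stands there, all flat on the tray's floor. Then turn the black thumbscrew clockwise until it seats, back it off a quarter turn, and finish still gripping the thumbscrew there. Leave the other things on the bench where they are.

Things in the scene. Friction and masses are not known exactly. Their poses are not given: they have to be found in the camera images.
- fixture: fixed clamping fixture: a low aluminium tray with a square aluminium clamp head at its -y end (block 60 x 72 mm, 62 mm high, centred at y = -125 mm). Origin on the table under the tray's middle; z up, y along the tray's length (the row). Tray walls 6 mm thick, tops 30 mm above the table. Its dark foot plate is 86 mm wide and 4 mm thick. The row has about 9 mm of play in all along y, 6 mm across
- tray_floor (a point): middle of the tray's inner floor, 8 mm above the table; axes as the fixture's. Inside the tray is 46 mm wide (x) and about 119 mm long: from a fixed end wall at y = +60 mm to the steel jaw, whose face lies between y = -60 and -58 mm (it creeps 0.8 mm per radian of the screw and never pinches the row); the jaw's top is 35 mm above the table
- valve_block: square aluminium valve block to pack, 40 x 40 mm and 70 mm tall, with a brass stub 16 mm across and 10 mm high on top, small dark ports on the two x faces; 0.15 to 0.31 kg. Origin at the middle of its underside, z up, x and y square to its faces. It starts standing on the table on the robot's left
- filter_bowl: small round grey filter bowl to pack, a cylinder of 40 mm diameter and 70 mm tall with a steel band and a brass stub 16 mm across and 10 mm high on top; about 0.15 kg. Origin at the middle of its underside, z up. It starts standing on the table on the robot's left
- slim_valve: slim aluminium valve, 40 mm (x) by 30 mm (y), 70 mm tall with the same brass stub; it already stands in the tray at its +y end, the end away from the thumbscrew, its centre about 43 mm from the tray's middle. Origin at the middle of its underside
- thumbscrew (a joint): turn of the black thumbscrew in rad: grows as it is turned clockwise seen from above and comes hard up against its seat at 2.80; a quarter turn back from there is 1.23. It starts somewhere between 0.3 and 1.7; its lower stop is at 0. Its friction is 0.06 N m and it stays where it is left. Its height does not change
- thumbscrew_grip (a point): grip point on the thumbscrew's upright axis (fixture y = -125 mm), 98 mm above the table. Its upright bar, 42 mm long and 14 mm thick, spans heights 76 to 108 mm, over a disc of 42 mm diameter. Site x runs along the bar, z up; it turns with the bar. Seated, the bar stands across the tray (along fixture x); a quarter turn back it stands along the row (fixture y)
- big_bowl: big round filter bowl, grey, 64 mm diameter, 83 mm tall (too big for the tray); a bystander
- manifold: long flat aluminium manifold 45 x 95 x 38 mm with dark ports in its top; a bystander
- screwdriver: screwdriver lying on the table; a bystander
- wrench: open spanner lying on the table; a bystander
- sealant: small bottle, 40 mm diameter, 100 mm tall; a bystander
- collar: loose steel ring 44 mm outside diameter, 18 mm tall; a bystander
Mind the look-alikes: they are no part of the job. What is shaped like the valve_block but blue is not meant.

How it is judged:
On the way, in this order (a step that is already met when the one before it is completed fails the run):
1. valve block and filter bowl stand flat in the tray beside the slim valve, let go (x of valve_block in the frame of fixture between -0.006 and 0.006 m and y of valve_block in the frame of fixture between -0.045 and 0.045 m and z of valve_block in the frame of fixture between 0.004 and 0.012 m and angle between each of valve_block, filter_bowl, slim_valve's own z axis and vertical below 0.09 rad and x of filter_bowl in the frame of fixture between -0.006 and 0.006 m and y of filter_bowl in the frame of fixture between -0.045 and 0.045 m and z of filter_bowl in the frame of fixture between 0.004 and 0.012 m and x of slim_valve in the frame of fixture between -0.006 and 0.006 m and y of slim_valve in the frame of fixture between -0.05 and 0.05 m and z of slim_valve in the frame of fixture between 0.004 and 0.012 m and contact force between the fingers and valve_block below 0.5 N and contact force between the fingers and filter_bowl below 0.5 N and contact force between the fingers and slim_valve below 0.5 N), for 0.2 s.
2. the thumbscrew is seated (value of joint thumbscrew above 2.71 rad), for 0.1 s.
3. the thumbscrew is backed off a quarter turn (value of joint thumbscrew between 1.009 and 1.449 rad), for 0.1 s.
At the end, for the whole second after the job is handed in: All three parts upright (5 deg) and flat in the tray (4 mm in height, 6 mm across), not touched by the fingers; the thumbscrew, seated (within 0.09 rad) after packing, stands still a quarter turn (within 0.22 rad) back from its seat with the fingers gripping it (over 1.5 N) (all of step 1 and all of step 3 and contact force between the fingers and thumbscrew above 1.5 N and velocity of joint thumbscrew between -0.15 and 0.15 rad/s); the arm keeps its last pose, push and grip.
It fails at once if a bystander is moved by more than 40 mm (distance of any of big_bowl, manifold, screwdriver, wrench, sealant, collar from where it was at the start of the episode above 0.04 m).
It also fails if it takes over 64 s, if anything falls off the work surface, if the arm or the gripper's body presses on something with over 40 N, if the wrist force passes 120 N, or if a joint passes its speed limit or range.

## Robot

A 6-joint arm with a two-finger parallel gripper is mounted at the origin on the work surface. World frame = base frame: x ahead of the robot, y to its left, z up, the work surface at z = 0. Lengths are in m, angles in rad, forces in N, time in s.
With the tool pointing down it reaches from about 0.3 to 0.85 m from the base axis. Payload 4.2 kg.
Tool frame: the origin (TCP) lies at the very end of the fingers, on their centre line; the grasp point (between the pads) lies r.grip_point_offset behind it (r.grip_point_offset is the distance from the TCP to the grasp point, in m); z points along the fingers, y is the line along which they close (so a half turn about z gives the same grasp; the last joint's range is limited). The gripper opens to 91 mm and grips with 3 to 60 N. Pads are 32 mm wide; open, the fingers measure 118 mm over their backs; the gripper's body (76 mm by 178 mm) begins 60 mm behind the grasp point.
Start: joints at [1.106, 0.32, 1.565, -0, 1.257, -0.02], TCP at [0.247, 0.519, 0.214] pointing down, gripper open.
Joint ranges: [-3.11, 3.11], [-0.84, 2.01], [0.21, 2.61], [-1.34, 4.49], [0.05, 2.63], [-2.56, 2.56]. Speed limits (rad/s): [2.57, 2.57, 3.14, 3.14, 3.14, 3.14].

## Interface

Orientations are given as a rotation vector (axis times angle).
In Python, from bench import r gives the robot as it stands. Calls block until the motion is done:
- r.reach(position, orientation): joint-space move of the TCP to a pose.
- r.servo_line(position, ori=None, max_speed=0.15, threshold=None): straight line of the TCP; ori=None keeps the orientation; max_speed is the mean speed in m/s. With threshold (N) it stops when the force on the tool has changed by that much, and returns True; else False.
- r.goto_joints(angles): joint-space move.
- r.gripper_to(opening): finger opening in m; the grip force is fixed at half the most; returns when the fingers have stopped.
- r.hold(seconds).
- r.inverse_kinematics(position, orientation): joint angles nearest the present ones, or None.
- r.state(): the state.
- r.read_camera(name): name is "scene" or "top" or "wrist"; returns the picture (384x512x3 uint8, red, green, blue); there is no depth.
- r.get_calibration(name): a dict with "fov_y" (degrees; the focal length in pixels is half the picture's height over the tangent of half this angle, whatever the lens; pixels are square), "cx", "cy" (the principal point, pixels), "R" (3x3) and "t" (3): a world point X has camera coordinates R X + t. Camera axes: x right, y down, z forward; pixel columns grow to the right and rows downward; lengths in m; the calibration is good to about 2 mm. A picture is of the moment at which its call begins: read the wrist's pose just before it. get_calibration takes no time and is no camera call; for the wrist camera it gives the pose at the moment of the call.
A pose or a line that the arm cannot do raises r.MotionError and nothing moves.
- r.job_done(): hands the job in; it is judged then, once.
Trained networks look in the newest picture that a camera, given by its name, has taken for a name from the list of things; names that differ only in an ending like _2 or _b are one class to them, and where a whole thing is asked for, a point or a joint stands for the part that bears it (a point fixed in the world has none). Each returns a list of dicts, best first, with "conf" (0 to 1); they miss things now and then, are a little off and sometimes report something else, mostly with a low value. They report only what shows in the picture. A call takes as long as a camera call. They do not tell look-alikes from the thing itself.
- r.recognise(camera, name): "centre" ([column, row] in pixels, amid what is visible of it).
- r.mark_of(camera, name): "centre" ([column, row] in pixels: a listed point, or the origin of a listed thing).
The state is a dict: "clock": time; "joint_pos": joint angles; "qd": joint speeds; "joint_efforts": joint torques, N m; "eef_pos": TCP position; "ee_rot": TCP orientation; "ft_force": force on the tool from outside, world axes, zero at the start; "ft_torque": the same for the moment, N m; "opening": finger opening in m; "finger_force": force on a finger pad.
Only numpy, scipy, OpenCV 4.12 (cv2) and the standard library are available. Lean on these libraries where they do the work, as an engineer would, in place of code of your own. Each camera call takes 0.05 s, during which the arm holds its last target. There are 200 camera calls.

## Working session

There is one attempt and no reset: what is moved stays moved. The work goes in short steps, each a Python script; the robot and the scene stay as the last script left them, time stands still between calls to the robot, and variables do not carry over. Pictures are saved under pics/ and viewed, at most 10 in all, crops included, and the job is handed in when it is done.

```bash
ls; mkdir -p pics
cat > h.py <<'E'
import numpy as np, cv2
from scipy.spatial.transform import Rotation as R
from bench import r
def K(n):
    c=r.get_calibration(n); f=192/np.tan(np.radians(c["fov_y"])/2)
    return f,c["cx"],c["cy"],np.array(c["R"]),np.array(c["t"])
def ray(n,px,z,k=None):
    f,cx,cy,Rm,t=k or K(n)
    d=Rm.T@np.array([(px[0]-cx)/f,(px[1]-cy)/f,1]); o=-Rm.T@t
    return o+d*(z-o[2])/d[2]
def proj(n,X,k=None):
    f,cx,cy,Rm,t=k or K(n); p=Rm@np.array(X)+t
    return np.array([cx+f*p[0]/p[2],cy+f*p[1]/p[2]])
def down(yaw): # tool z down, tool y axis (closing) at angle yaw in world
    y=np.array([np.cos(yaw),np.sin(yaw),0]); z=np.array([0,0,-1.]); x=np.cross(y,z)
    return R.from_matrix(np.c_[x,y,z]).as_rotvec()
def save(n,name,crop=None,scale=1):
    im=r.read_camera(n); im=im[:,:,::-1]
    if crop: im=im[crop[1]:crop[3],crop[0]:crop[2]]
    cv2.imwrite(f"pics/{name}.png",cv2.resize(im,None,fx=scale,fy=scale,interpolation=cv2.INTER_CUBIC))
E
python3 - <<'E'
from h import *
a=r.read_camera("top");b=r.read_camera("scene");c=r.read_camera("wrist")
np.set_printoptions(precision=4,suppress=True)
cv2.imwrite("pics/top.png",cv2.resize(a[:,:,::-1],(800,600)))
cv2.imwrite("pics/sw.png",cv2.resize(np.vstack([b,c])[:,:,::-1],(400,600)))
for n in["top","scene","wrist"]:
    for k in["fixture","valve_block","filter_bowl","slim_valve","thumbscrew_grip","tray_floor"]:
        print(n,k,[(np.round(q["centre"]),round(q["conf"],2)) for q in r.mark_of(n,k)])
for n in["top","wrist"]: print(n,K(n))
print(r.state()["clock"],r.grip_point_offset)
E
```

```text
pics
top fixture [(array([259., 197.]), 0.65), (array([257., 200.]), 0.43)]
top valve_block [(array([144., 247.]), 0.76), (array([188., 230.]), 0.65)]
top filter_bowl [(array([123., 213.]), 0.72)]
top slim_valve [(array([240., 198.]), 0.63)]
top thumbscrew_grip [(array([318., 194.]), 0.82), (array([257., 271.]), 0.47)]
top tray_floor [(array([258., 202.]), 0.94)]
scene fixture [(array([247., 228.]), 0.89), (array([233., 152.]), 0.21)]
scene valve_block [(array([275., 145.]), 0.92), (array([269., 172.]), 0.91), (array([ 96., 283.]), 0.67)]
scene filter_bowl [(array([306., 143.]), 0.92), (array([254., 347.]), 0.67), (array([ 99., 283.]), 0.62), (array([191., 192.]), 0.33)]
scene slim_valve [(array([254., 215.]), 0.69)]
scene thumbscrew_grip [(array([212., 240.]), 0.59), (array([266., 172.]), 0.26)]
scene tray_floor [(array([249., 226.]), 0.8)]
wrist fixture []
wrist valve_block []
wrist filter_bowl []
wrist slim_valve []
wrist thumbscrew_grip []
wrist tray_floor []
top (np.float64(359.8866247368598), 255.77433144171997, 190.87914094940362, array([[ 0.0014, -1.    , -0.0028],
       [-0.9968, -0.0011, -0.0799],
       [ 0.0799,  0.0029, -0.9968]]), array([0.0034, 0.5672, 0.8589]))
wrist (np.float64(335.7596038152754), 256.8273467927597, 195.07211754141622, array([[ 0.4299,  0.9029,  0.0011],
       [ 0.8766, -0.4177,  0.2387],
       [ 0.216 , -0.1017, -0.9711]]), array([-0.5755, -0.0279,  0.3879]))
1.05 0.0188
```

View pics/top.png

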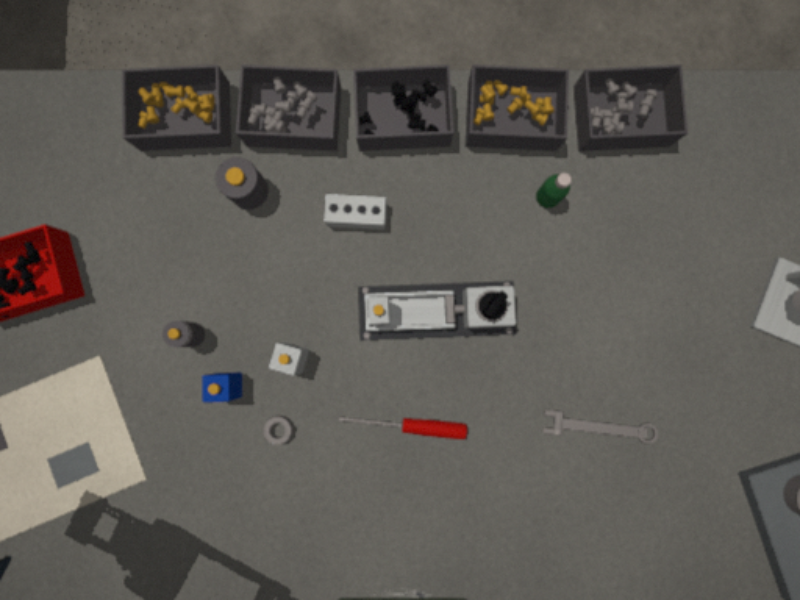

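View pics/sw.png

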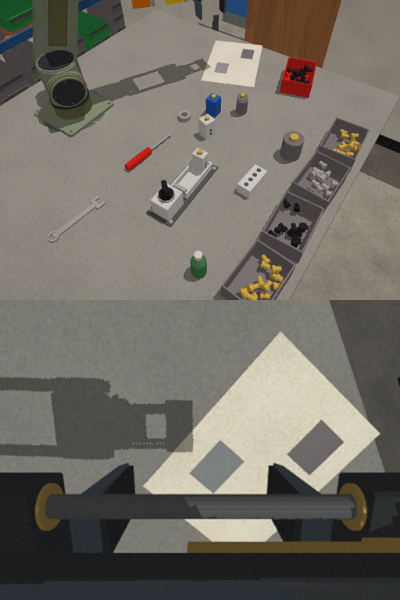

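The aluminium block at about (182,229) and the blue one at about (138,248) in the top picture share a shape. The aluminium one is meant, because the blue one is explicitly excluded. There are also two round bowls, small at (112,214) and big at (152,114), and the task wants the small one. I'll confirm both in an enlarged crop.

Run:
```python
from h import *
np.set_printoptions(precision=4,suppress=True)
save("top","crop1",(95,165,340,285),3.2)
a=r.read_camera("top"); hsv=cv2.cvtColor(a,cv2.COLOR_RGB2HSV)
m=cv2.inRange(hsv,(10,120,90),(30,255,255))
n,l,s,c=cv2.connectedComponentsWithStats(m)
for i in range(1,n):
    if s[i,4]>15 and c[i][1]>100: print(c[i],s[i,4],ray("top",c[i],.08))
print("tray",ray("top",(258,202),.008),"grip",ray("top",(318,194),.098))
```

```text
[149.9159 112.2991] 107 [0.7462 0.2512 0.08  ]
[242.     198.2812] 32 [0.5456 0.0355 0.08  ]
[110.7955 213.1136] 44 [0.5114 0.3346 0.08  ]
[181.5 229.5] 32 [0.4744 0.1726 0.08  ]
[136.6061 248.4848] 33 [0.4315 0.2735 0.08  ]
tray [ 0.5407 -0.0014  0.008 ] grip [ 0.5543 -0.1353  0.098 ]
```

View pics/crop1.png

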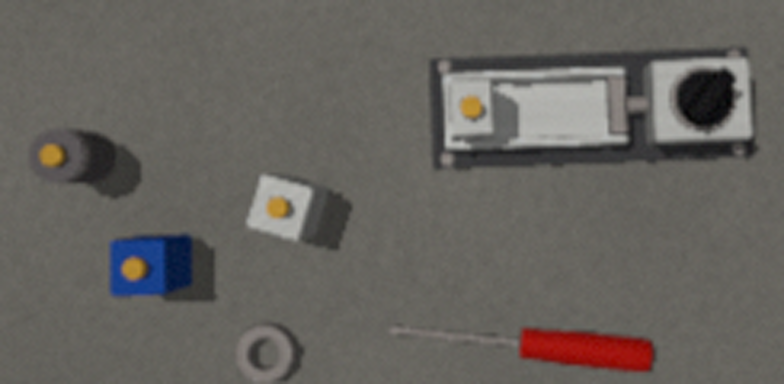

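Crop confirmed: the silver block is at (182,229), the blue decoy at (137,248), and the small bowl at (111,213). Next I'll take a closer wrist look covering the fixture and the block.

```bash
cat >> h.py <<'E'
def camtool():
    s=r.state(); c=r.get_calibration("wrist"); T=R.from_rotvec(s["ee_rot"]).as_matrix()
    Rc=np.array(c["R"]); o=-Rc.T@np.array(c["t"])
    return T.T@(o-s["eef_pos"]), T.T@Rc.T   # cam origin, axes in tool frame
def look(target,yaw,dist,px):
    o,A=camtool(); T=R.from_rotvec(down(yaw)).as_matrix()
    f,cx,cy,_,_=K("wrist"); d=A@np.array([(px[0]-cx)/f,(px[1]-cy)/f,1])
    return np.array(target)-T@(o+d*dist)
E
python3 - <<'E'
from h import *
np.set_printoptions(precision=4,suppress=True)
s=r.state();print(R.from_rotvec(s["ee_rot"]).as_matrix(),*camtool())
for yaw in(np.pi/2,-np.pi/2):
    p=look([.54,0.01,.05],yaw,.36,(256,140)); q=r.inverse_kinematics(p,down(yaw)); print(p,q)
    if q is not None:
        r.reach(p,down(yaw)); break
print(r.state()["clock"])
im=r.read_camera("wrist");np.save("w1.npy",im);k=K("wrist")
import pickle;pickle.dump(k,open("w1.k","wb"))
cv2.imwrite("pics/w1.png",cv2.resize(im[:,:,::-1],(800,600),interpolation=cv2.INTER_CUBIC))
for n in["valve_block","slim_valve","thumbscrew_grip","tray_floor"]: print(n,[(q["centre"],round(q["conf"],2)) for q in r.mark_of("wrist",n)])
E
```

```text
[[-0.9027  0.4303  0.    ]
 [ 0.4303  0.9027  0.0001]
 [ 0.      0.0001 -1.    ]] [ 0.0657  0.0001 -0.17  ] [[ 0.0004 -0.9711 -0.2387]
 [ 1.      0.0001  0.0011]
 [-0.001  -0.2387  0.9711]]
[0.5771 0.0104 0.2437] [-0.0019  0.3065  1.5083 -0.      1.3269 -1.5727]
3.325
valve_block [([394.9, 79.2], 0.96), ([486.2, 40.9], 0.59)]
slim_valve [([277.8, 139.1], 0.72)]
thumbscrew_grip [([101.5, 155.4], 0.69)]
tray_floor [([242.3, 141.2], 0.95)]
```

View pics/w1.png

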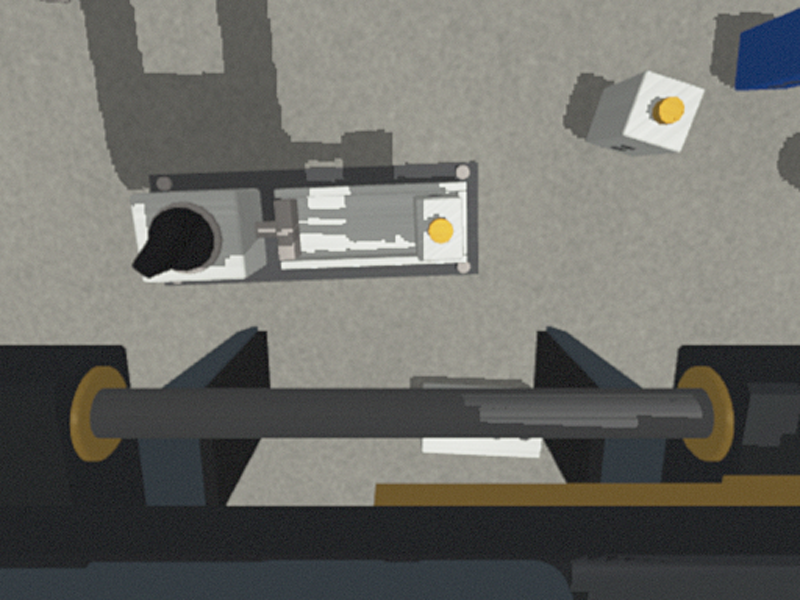

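Run:
```python
from h import *
import pickle
np.set_printoptions(precision=4,suppress=True)
k=pickle.load(open("w1.k","rb"));im=np.load("w1.npy")
P=lambda u,v,z: ray("wrist",(u/1.5625,v/1.5625),z,k)
for n,u,v,z in [("plateTR",477,163,.004),("plateBR",477,272,.004),("plateTL",150,176,.004),("plateBL",165,284,.004),
 ("rimTR",467,182,.03),("rimBR",465,263,.03),("rimTL",278,189,.03),("rimBL",281,269,.03),("headTR",238,189,.062),("headBR",246,278,.062),("headBL",143,283,.062),("headTL",131,205,.062),("bartip",138,268,.108)]:
    print(n,P(u,v,z))
hsv=cv2.cvtColor(im,cv2.COLOR_RGB2HSV); m=cv2.inRange(hsv,(10,120,90),(30,255,255)); m[210:]=0
n,l,s,c=cv2.connectedComponentsWithStats(m)
for i in range(1,n):
    if s[i,4]>30: print("stub",c[i],ray("wrist",c[i],.08,k),ray("wrist",c[i],.088,k))
# block top
g=cv2.cvtColor(im,cv2.COLOR_RGB2GRAY); w=((g>185)|(m>0)).astype(np.uint8); w[:,:380]=0; w[110:]=0
w=cv2.morphologyEx(w,cv2.MORPH_OPEN,np.ones((3,3)))
cs=max(cv2.findContours(w,0,2)[0],key=cv2.contourArea)
pts=np.array([ray("wrist",p[0],.07,k)[:2] for p in cs],np.float32)
print("block",cv2.minAreaRect(pts*1000))
# black thumbscrew
b=(g<35).astype(np.uint8); b[:,:80]=0;b[:,145:]=0;b[:118]=0;b[182:]=0
cv2.imwrite("pics/b.png",b*255)
cs=max(cv2.findContours(b,0,2)[0],key=cv2.contourArea)
for z in(.076,.108):
  pts=np.array([ray("wrist",p[0],z,k)[:2] for p in cs])*1000; print(z,pts.min(0),pts.max(0))
```

```text
plateTR [0.5019 0.0682 0.004 ]
plateBR [0.5853 0.0712 0.004 ]
plateTL [ 0.5118 -0.1793  0.004 ]
plateBL [ 0.5953 -0.1768  0.004 ]
rimTR [0.5156 0.058  0.03  ]
rimBR [0.5739 0.0583 0.03  ]
rimTL [ 0.5207 -0.0769  0.03  ]
rimBL [ 0.5785 -0.0778  0.03  ]
headTR [ 0.5199 -0.0957  0.062 ]
headBR [ 0.5792 -0.0946  0.062 ]
headBL [ 0.5827 -0.1652  0.062 ]
headTL [ 0.5303 -0.167   0.062 ]
bartip [ 0.5644 -0.1441  0.108 ]
stub [427.5356  70.2659] [0.4727 0.1712 0.08  ] [0.4736 0.1673 0.088 ]
stub [281.5213 147.1223] [0.5446 0.0356 0.08  ] [0.5438 0.035  0.088 ]
block ((472.55413818359375, 172.9586639404297), (38.53064727783203, 38.63896942138672), 74.2607192993164)
0.076 [ 531.2833 -162.4409] [ 574.5596 -110.8383]
0.108 [ 529.3899 -146.0196] [568.5646 -99.3078]
```

```bash
cat >> h.py <<'E'
FO=np.array([.547,-.0075]); FY=.038
def fx(x,y,z):
    c,s=np.cos(FY),np.sin(FY); return np.array([FO[0]+c*x-s*y,FO[1]+s*x+c*y,z])
E
python3 - <<'E'
from h import *
np.set_printoptions(precision=4,suppress=True)
p=np.array([.4727,.1722]); a=np.radians(74.26)
r.gripper_to(.07)
r.reach([*p,.13],down(a)); r.servo_line([*p,.034],max_speed=.2)
r.gripper_to(.03); print(r.state()["opening"]); r.gripper_to(.06)
r.servo_line([*p,.095],max_speed=.25)
b=a-np.pi/2
r.reach([*p,.095],down(b)); r.servo_line([*p,.034],max_speed=.2)
r.gripper_to(.03); s=r.state(); print(s["opening"],s["finger_force"])
r.servo_line([*p,.14],max_speed=.25)
h=fx(0,.006,.14); r.reach(h,down(FY))
s=r.state(); print(s["opening"],s["clock"],s["joint_pos"],s["eef_pos"])
im=r.read_camera("wrist");np.save("w2.npy",im);k=K("wrist")
import pickle;pickle.dump(k,open("w2.k","wb"))
cv2.imwrite("pics/w2.png",cv2.resize(im[:,:,::-1],(800,600),interpolation=cv2.INTER_CUBIC))
E
```

```text
0.039780593315720016
0.04001280855053312 30.001223981380463
0.04005290046975504 10.75 [-0.0234  0.3355  1.7444  0.001   1.0658 -0.0607] [ 0.5455 -0.001   0.1382]
```

View pics/w2.png

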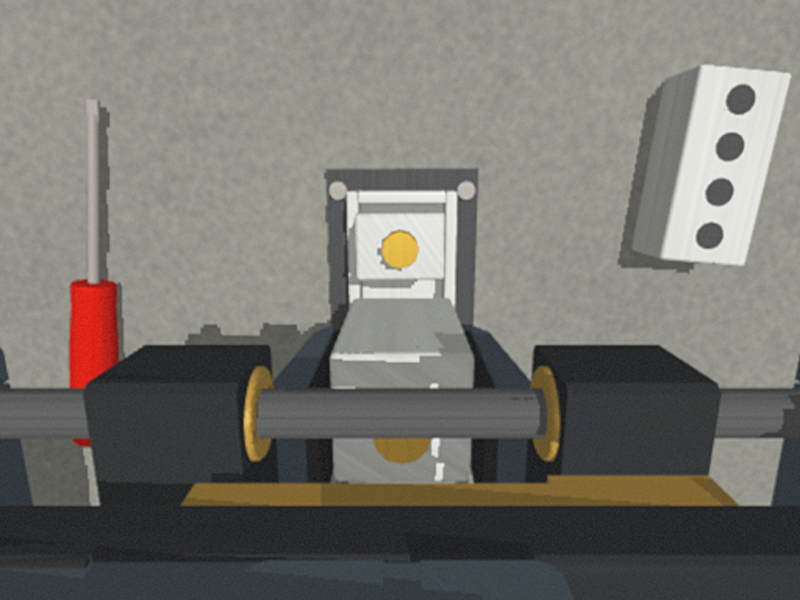

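Run:
```python
from h import *
import pickle
np.set_printoptions(precision=4,suppress=True)
k=pickle.load(open("w2.k","rb"));P=lambda u,v,z: ray("wrist",(u/1.5625,v/1.5625),z,k)
inv=lambda X:R.from_euler("z",-FY).as_matrix()[:2,:2]@(X[:2]-FO)
for n,u,v,z in [("plateTL",327,170,.004),("plateTR",477,170,.004),("plateL",329,320,.004),("plateR",474,320,.004),("rimTL",347,191,.03),("rimTR",458,191,.03),("rimL",347,290,.03),("rimR",458,290,.03),("innerTop",400,204,.03),("slim stub",400,250,.088),("slimTL",356,213,.078),("slimTR",446,213,.078),("slimBL",356,279,.078),("slimBR",444,279,.078)]:
    X=P(u,v,z);print(n,X,inv(X)*1e3)
s=r.state();print("tcp",s["eef_pos"],inv(s["eef_pos"])*1e3,R.from_rotvec(s["ee_rot"]).as_matrix()[:2,1],s["ft_force"])
print("own stub",inv(P(402,447,s["eef_pos"][2]+.046))*1e3)
```

```text
plateTL [0.502 0.068 0.004] [-42.1441  77.1098]
plateTR [0.5863 0.0712 0.004 ] [42.2464 77.1506]
plateL [ 0.5036 -0.0195  0.004 ] [-43.8275 -10.3902]
plateR [ 0.5908 -0.0161  0.004 ] [ 43.4709 -10.2985]
rimTL [0.516  0.0576 0.03  ] [-28.4818  66.2217]
rimTR [0.5736 0.0598 0.03  ] [29.1674 66.2538]
rimL [0.5168 0.005  0.03  ] [-29.7427  13.651 ]
rimR [0.577  0.0074 0.03  ] [30.5378 13.7071]
innerTop [0.5438 0.052  0.03  ] [-0.9502 59.5985]
slim stub [0.5447 0.0358 0.088 ] [-0.6981 43.3475]
slimTL [0.525  0.0498 0.078 ] [-19.8459  58.1014]
slimTR [0.564  0.0513 0.078 ] [19.2263 58.1263]
slimBL [0.5255 0.0207 0.078 ] [-20.4266  28.9547]
slimBR [0.5648 0.0222 0.078 ] [18.9343 28.9896]
tcp [ 0.5456 -0.0004  0.1387] [-1.1148  7.1128] [0.9993 0.0381] [-0.9472 -0.4112 -2.5911]
own stub [0.2425 4.937 ]
```

```bash
cat >> h.py <<'E'
inv=lambda X:R.from_euler("z",-FY).as_matrix()[:2,:2]@(np.asarray(X)[:2]-FO)
def place(x,y):
    t=fx(x,y,.11); cmd=t.copy()
    for i in range(2):
        r.servo_line(cmd,down(FY),max_speed=.15); r.hold(.2)
        e=t-r.state()["eef_pos"]; e[2]=0; cmd=cmd+e
    cmd[2]=.06; r.servo_line(cmd,down(FY),max_speed=.15); r.hold(.15)
    e=t-r.state()["eef_pos"]; print("pre",inv(r.state()["eef_pos"])*1e3,e*1e3)
    cmd[:2]+=e[:2]; z0=r.state()["eef_pos"][2]
    cmd[2]=.037; hit=r.servo_line(cmd,max_speed=.04,threshold=8)
    s=r.state(); print("hit",hit,inv(s["eef_pos"])*1e3,s["eef_pos"][2],s["ft_force"],s["clock"])
    return cmd
E
python3 - <<'E'
from h import *
np.set_printoptions(precision=4,suppress=True)
place(.2,6)if 0 else place(.0003,.006)
E
```

```text
pre [1.273  5.9779] [-0.9731 -0.0149 48.8091]
hit True [-0.4092  6.0162] 0.04237861938416548 [ 0.3611 -0.3538  1.4692] 12.9
```

Run:
```python
from h import *
np.set_printoptions(precision=4,suppress=True)
r.gripper_to(.052); r.hold(.1); t=r.state()["eef_pos"]
r.servo_line([t[0],t[1],.135],max_speed=.2)
p=np.array([.5110,.3345]); 
r.gripper_to(.07)
r.reach([*p,.13],down(np.pi/2)); r.servo_line([*p,.036],max_speed=.2)
r.gripper_to(.03); print(r.state()["opening"]); r.gripper_to(.06)
r.servo_line([*p,.097],max_speed=.25)
r.reach([*p,.097],down(0.3)); r.servo_line([*p,.034],max_speed=.2); r.hold(.1)
r.gripper_to(.03); s=r.state(); print(s["opening"],s["finger_force"],s["eef_pos"])
r.servo_line([*p,.14],max_speed=.25)
r.reach(fx(0,-.037,.14),down(FY))
s=r.state(); print(s["opening"],s["clock"],s["eef_pos"])
im=r.read_camera("wrist");np.save("w3.npy",im);k=K("wrist")
import pickle;pickle.dump(k,open("w3.k","wb"))
cv2.imwrite("pics/w3.png",cv2.resize(im[:,:,::-1],(800,600),interpolation=cv2.INTER_CUBIC))
```

```text
0.03933417868368212
0.03955097029157522 30.00059925019741 [0.511  0.3345 0.0347]
0.039705038874765355 22.05 [ 0.5486 -0.0435  0.1397]
```

View pics/w3.png

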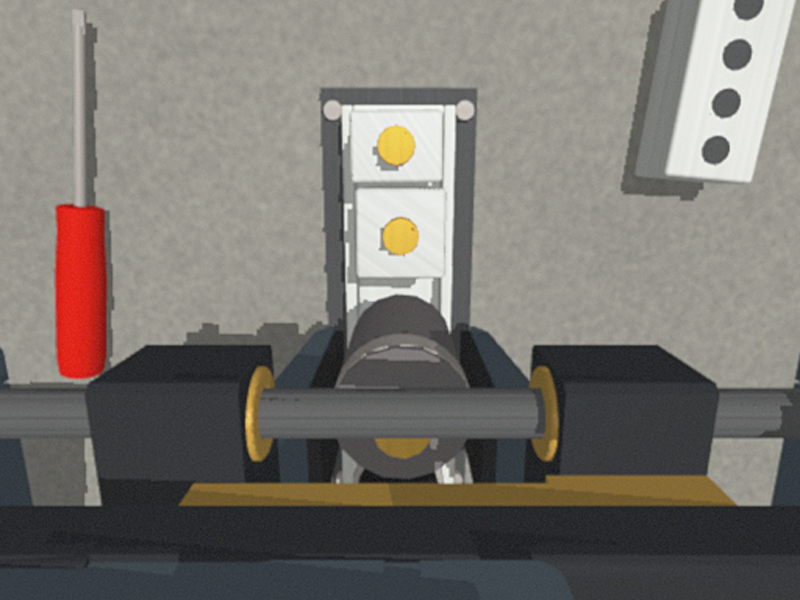

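Run:
```python
from h import *
import pickle
np.set_printoptions(precision=4,suppress=True)
k=pickle.load(open("w3.k","rb"));P=lambda u,v,z: inv(ray("wrist",(u/1.5625,v/1.5625),z,k))*1e3
print(P(397,146,.088),P(401,236,.088),"S edge",P(400,277,.078),P(400,190,.078))
y=P(401,236,.088)[1]; ys=P(400,277,.078)[1]; edge=(y-20+ys)/2; print(edge)
yt=(edge-20-59-0+20)/2 ; yt=np.clip((edge-59)/2,-38.5,-35.5); print("target",yt)
c=place(.0003,yt/1e3)
```

```text
[-0.5267 42.4399] [1.1564 6.0624] S edge [  0.7443 -13.3952] [ 0.6965 24.7778]
-13.666390841179332
target -36.33319542058967
pre [  1.272  -36.4269] [-0.9748  0.0567 48.812 ]
hit True [ -0.4536 -36.2578] 0.04204499473846385 [ 0.3213 -0.0682  2.9657] 24.2083
```

Run:
```python
from h import *
import pickle
np.set_printoptions(precision=4,suppress=True)
r.gripper_to(.052); r.hold(.1); t=r.state()["eef_pos"]
r.servo_line([t[0],t[1],.14],max_speed=.2)
p=look(fx(0,-.1,.108),.9,.26,(256,130)); print(p,r.inverse_kinematics(p,down(.9)))
r.reach(p,down(.9)); print(r.state()["clock"])
im=r.read_camera("wrist");np.save("w4.npy",im);k=K("wrist")
pickle.dump(k,open("w4.k","wb"))
cv2.imwrite("pics/w4.png",cv2.resize(im[:,:,::-1],(800,600),interpolation=cv2.INTER_CUBIC))
print(proj("wrist",fx(0,-.125,.108),k)*1.5625, r.mark_of("wrist","thumbscrew_grip"))
```

```text
[ 0.5924 -0.1411  0.2026] [-0.2527  0.3801  1.5017  0.      1.2597 -1.1527]
26.325
[363.231  237.1054] [{'centre': [234.9, 151.0], 'conf': 0.74}]
```

View pics/w4.png

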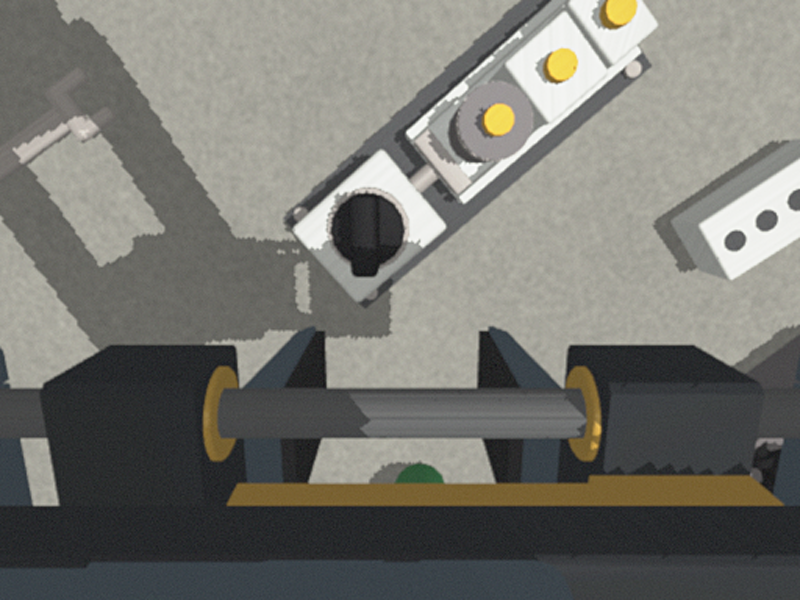

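Run:
```python
from h import *
import pickle
np.set_printoptions(precision=4,suppress=True)
k=pickle.load(open("w4.k","rb"));P=lambda u,v,z: ray("wrist",(u/1.5625,v/1.5625),z,k)
A,B=P(366,197,.108),P(366,275,.108); d=A-B; a=np.arctan2(d[1],d[0])-np.pi/2   # bar dir ~ -> closing
a=(a+np.pi/2)%np.pi-np.pi/2; print(A,B,np.linalg.norm(d),"closing yaw",a, "mid",inv((A+B)/2)*1e3)
for u,v in((621,12),(562,65),(498,120)): print("stub",inv(P(u,v,.088))*1e3)
g=fx(0,-.125,.0); r.gripper_to(.05)
r.reach([*g[:2],.15],down(a)); r.hold(.2); e=g-r.state()["eef_pos"]; g[:2]+=e[:2]
r.servo_line([*g[:2],.0815],max_speed=.12); 
r.gripper_to(.005); r.hold(.2); s=r.state()
print(s["opening"],s["finger_force"],s["eef_pos"],inv(s["eef_pos"])*1e3,s["joint_pos"],s["joint_efforts"][5],s["ft_force"],s["ft_torque"],s["clock"])
```

```text
[ 0.5374 -0.1188  0.108 ] [ 0.5675 -0.1435  0.108 ] 0.03896402491674107 closing yaw 0.8841247880371328 mid [   0.7445 -123.8069]
stub [ 0.6289 41.2672]
stub [1.2028 5.013 ]
stub [  0.9013 -35.4181]
0.013938828714214542 29.980756044387817 [ 0.5499 -0.1322  0.0817] [  -1.8407 -124.754 ] [-0.2561  0.4198  1.7727 -0.0005  0.9492 -1.14  ] 0.05809673457406461 [-1.2193 -1.7279  2.3768] [-0.2852  0.2997  0.0958] 28.8167
```

Run:
```python
from h import *
np.set_printoptions(precision=3,suppress=True)
q0=np.array(r.state()["joint_pos"])
def go(q6):
    q=q0.copy(); q[5]=q6; r.goto_joints(q); s=r.state()
    print(round(q6,3),s["joint_pos"][5],inv(s["eef_pos"])*1e3,s["joint_efforts"][5],s["ft_force"],s["ft_torque"],s["finger_force"],round(s["clock"],2))
    return s
for x in(-.3,.6,1.15,1.22,1.27,1.31):
    s=go(x)
    if abs(s["ft_torque"][2])>1.2: break
```

```text
-0.3 -0.3010562490547541 [  -1.538 -124.662] -0.045564661268144846 [-0.431 -0.228  0.818] [-0.106  0.13  -0.146] 29.98877763748169 29.63
0.6 0.598640708899454 [  -1.256 -124.803] -0.04313072422519326 [ 1.206 -0.334  0.768] [-0.106 -0.105 -0.104] 29.987694919109344 30.5
1.15 1.147749019095075 [  -1.225 -124.974] -0.030462895520031452 [ 3.053 -1.8   -0.062] [-0.328 -0.348 -0.03 ] 29.98771905899048 31.09
1.22 1.217382041623152 [  -1.25  -125.008] 0.005355218454496935 [ 3.021 -1.464 -2.106] [-0.375 -0.473 -0.097] 29.988396763801575 31.34
1.27 1.2676120157365909 [  -1.227 -125.021] -0.01746317488141358 [ 4.135 -2.486 -2.03 ] [-0.377 -0.646 -0.065] 29.988012313842773 31.59
1.31 1.3054712039964755 [  -1.26  -125.025] 0.9575143083930016 [ 5.172 -2.374 -2.675] [-0.292 -0.724  0.934] 30.266707241535187 31.84
```

Run:
```python
from h import *
np.set_printoptions(precision=3,suppress=True)
q=np.array(r.state()["joint_pos"])
def go(q6):
    q[5]=q6; r.goto_joints(q); r.hold(.25); s=r.state()
    print(round(q6,3),s["joint_pos"][5],inv(s["eef_pos"])*1e3,s["joint_efforts"][5],s["ft_torque"],s["finger_force"],s["opening"],round(s["clock"],2))
go(1.335); go(.5); go(-.285)
p=r.state()
im=r.read_camera("top"); cv2.imwrite("pics/end.png",cv2.resize(im[150:260,200:360,::-1],None,fx=4,fy=4,interpolation=cv2.INTER_CUBIC))
```

```text
1.335 1.3339582101175789 [  -1.35  -125.052] 1.1225434765219688 [-0.258 -0.447  1.156] 31.011870503425598 0.014948894831705119 32.34
0.5 0.5008027219714314 [  -1.436 -124.869] -0.05321073462255299 [-0.175 -0.373 -0.108] 29.97901976108551 0.013681975257044876 33.41
-0.285 -0.28442061493171555 [  -1.543 -124.799] -0.038261194713413715 [ 0.076 -0.149 -0.038] 29.977431893348694 0.01375626517032283 34.43
```

View pics/end.png

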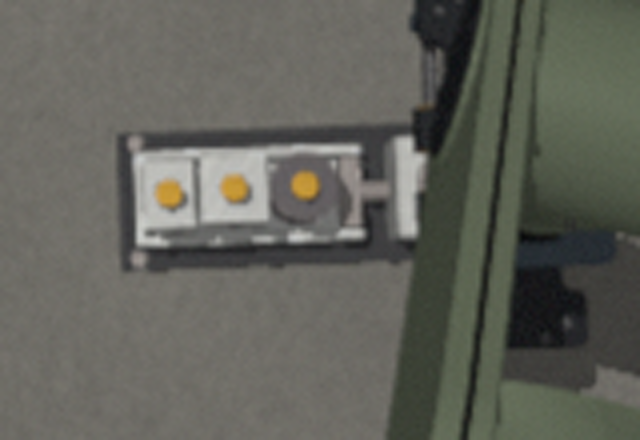

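The three stubs stand in one row in the tray, at about (170,193), (235,188) and (305,185) in the crop. The bar is gripped a quarter turn back from its seat.

```bash
python3 -c "
from h import *
print(r.job_done(), r.state()['clock'])"
```

```text
the job is handed in; nothing more can be done
the job is handed in; nothing more can be done
```

I handed the job in at about 34.5 s: the valve block and filter bowl stand in the tray in one row with the slim valve, and the thumbscrew was turned until it seated, backed off a quarter turn and is still gripped; the judge's verdict was not shown.

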